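# Try chair-leg ferrules on the counter's gauge pin

## Task

Two blue chair-leg ferrules look alike, but only one fits a customer's chair. Try each in turn by sliding it mouth down onto the steel gauge pin, gently and without forcing it: stand the one that goes all the way down to the plate upright in the green tray, and the one that stops partway upright in the red tray. Put the first away in its tray before trying the second, and leave the other goods on the counter where they are.

Things in the scene. Friction and masses are not known exactly. Their poses are not given: they have to be found in the camera images.
- ferrule_a: blue plastic chair-leg ferrule, a cap 38 to 40 mm in outside diameter, 52 mm tall, 60 g, closed top, standing mouth down; origin at the centre of its mouth (lower rim), z up. Bore 27 mm wide at the mouth. One of the two is good (bore 40 mm deep, goes down until its rim rests on the plate), one wrong (shoulder 14 mm inside, stops with its rim about 20 mm above the plate); alike to look at, which is which is not told
- ferrule_b: blue plastic chair-leg ferrule, a cap 38 to 40 mm in outside diameter, 52 mm tall, 60 g, closed top, standing mouth down; origin at the centre of its mouth (lower rim), z up. Bore 27 mm wide at the mouth. One of the two is good (bore 40 mm deep, goes down until its rim rests on the plate), one wrong (shoulder 14 mm inside, stops with its rim about 20 mm above the plate); alike to look at, which is which is not told
- gauge: grey gauge plate fixed to the counter, 120 mm (its x) by 60 mm (its y), 12 mm thick; origin at the centre of its underside, z up. A black slot runs along its x axis through the centre and an upright steel pin is clamped in the slot
- slot_mid (a point): middle of the slot, on the plate's top face. The pin (24 mm diameter, 34 mm tall above the plate, its last 4 mm tapering to 19 mm) stands on the slot's centre line (y = 0 of the plate) anywhere from 13.5 mm before to 13.5 mm beyond this point along the plate's x; where is not told: look or feel for it. It stays there during the work (clamped, holds against 90 N)
- tray_green: shallow green tray fixed to the counter, for the ferrule that fits; outside 120 mm (x) by 140 mm (y), 30 mm tall, walls and floor 4 mm; origin at the centre of its underside
- tray_red: shallow red tray fixed to the counter, for the ferrule that does not fit; outside 120 mm (x) by 140 mm (y), 30 mm tall, walls and floor 4 mm; origin at the centre of its underside
- soap: yellow bar of soap, 50 x 80 x 30 mm, lying; a bystander, leave it alone
- battery: brass-coloured round battery cell, 33 mm across, 60 mm tall, standing; a bystander, leave it alone
- matchbox: cardboard matchbox, 55 x 36 x 16 mm; a bystander, leave it alone
- tape: roll of clear tape, 64 mm across, 19 mm tall, lying flat; a bystander, leave it alone
- screwdriver: screwdriver with red handle, 180 mm long, lying; a bystander, leave it alone
Not all that is in view belongs to the job. Of the things that look like the gauge, take the one that is farthest from the robot's base at the start.

How it is judged:
By the outcome, as a careful person would: the job done as asked, in the order asked, and still so for the second after the job is handed in, with the robot touching nothing.
It also fails if it takes over 69 s, if anything falls off the work surface, if the arm or the gripper's body presses on something with over 40 N, if the wrist force passes 120 N, or if a joint passes its speed limit or range.

## Robot

A 6-joint arm with a two-finger parallel gripper is mounted at the origin on the work surface. World frame = base frame: x ahead of the robot, y to its left, z up, the work surface at z = 0. Lengths are in m, angles in degrees, forces in N, time in s.
With the tool pointing down it reaches from about 0.275 to 0.775 m from the base axis. Payload 14.6 kg.
Tool frame: the origin (TCP) lies on the mounting face of the last link; the fingertips stand 173 mm ahead of it and the grasp point (between the pads) lies 155 mm ahead of it; z points along the fingers, y is the line along which they close (so a half turn about z gives the same grasp; the last joint's range is limited). The gripper opens to 85 mm and grips with 20 to 120 N. Pads are 22 mm wide; open, the fingers measure 114 mm over their backs; the gripper's body (76 mm by 85 mm) begins 54 mm behind the grasp point. The pads swing forward as they close: fully open they stand 13 mm farther back than shut.
Start: joints at [-85.159, 15.075, -2.767, 72.158, 0, 81.102], TCP at [0.125, -0.51, 0.405] pointing down, gripper open.
Joint ranges: [-151.79, 151.79], [-50.71, 97.33], [-67.44, 78.34], [-121.81, 120.89], [-77.56, 73.72], [-180, 180]. Speed limits (degrees/s): [108.29, 108.29, 147.25, 159.86, 180, 180].

## Interface

Orientations are given as a 3x3 rotation matrix whose columns are the frame's x, y, z axes.
In Python, from rig import bot gives the robot as it stands.
- The arm moves only by the tool drive_tool, never from a script. Its argument "rows" is a list that holds one entry, the list of rows, each a list of 4 numbers: the shift along the tool's x, y, z in mm, then the turn about the tool's z in rad. A call has 1 to 10 rows; each row is the pose to reach, as a shift and turn from the pose commanded when the call began, along the tool's axes at that moment; what a row does not reach only later rows make up. A row lasts 1/10 s, in which the tool goes at most 50 mm and 8.59 degrees, less where a joint would pass 70% of its speed; a pose out of reach is approached as far as the arm can. A call with a gripper value outside its range is refused whole. "grip" is the closure, from 0 (fully open) to 1 (shut), set as the call begins (left out, the last holds). The fingers move at their own pace and stop on an object; "grip_force" is the grip in N (left out, the last holds). Time passes only in rows, so rows that repeat a pose let the fingers close. It gives the time, the measured TCP pose, the force, the opening and the grip force at its end, in the units of the state.
- bot.get_obs(): the state, without advancing time (a new reading comes with each control period).
- bot.get_image(name): name is "scene" or "top"; returns a dict with "pixels" (480x640x3 uint8, red, green, blue), "K" (3x3 intrinsics, pixels), "origin" and "attitude" of the camera in the world. Camera axes: x right, y down, z forward; pixel columns grow to the right and rows downward; lengths in m; the calibration is good to about 2 mm. A picture is of the moment at which its call begins. There is no depth.
- bot.job_done(): hands the job in; it is judged then, once.
The state is a dict: "clock": time; "q": joint angles; "qd": joint speeds; "joint_efforts": joint torques, N m; "tcp_pos": TCP position; "tool_rot": TCP orientation; "contact_force": force on the tool from outside, world axes, zero at the start; "moment": the same for the moment, N m; "gripper_width": finger opening in m; "finger_force": force on a finger pad.
Only numpy, scipy, OpenCV 4.12 (cv2) and the standard library are available. Lean on these libraries where they do the work, as an engineer would, in place of code of your own. Each camera call takes 0.05 s, during which the arm holds its last target. There are 200 camera calls.

## Working session

There is one attempt and no reset: what is moved stays moved. The work goes in short steps, Python scripts to look and compute and a tool call to move; the robot and the scene stay as the last step left them, time stands still between calls to the robot, and variables do not carry over. Pictures are saved under pics/ and viewed, at most 10 in all, crops included, and the job is handed in when it is done.

Besides the shell and the picture viewer there is one more tool, called after "Request:" as name(argument=value, ...) on one line, values as JSON. drive_tool: Moves the arm, as the interface text tells. Its arguments: {"type":"object","properties":{"rows":{"type":"array"},"grip":{"type":"number"},"grip_force":{"type":"number"}},"required":["rows"]}

```bash
mkdir -p pics; ls
python3 - <<'E'
from rig import bot
import cv2
o=bot.get_obs();print({k:o[k] for k in('clock','tcp_pos','tool_rot','contact_force','gripper_width')})
for n in('scene','top'):
    d=bot.get_image(n);cv2.imwrite(f'pics/{n}0.png',d['pixels'][:,:,::-1]);print(n,d['K'],d['origin'],d['attitude'])
E
```

```text
pics
{'clock': 0.0, 'tcp_pos': array([ 0.12466812, -0.50988655,  0.40421487]), 'tool_rot': array([[ 9.71393440e-01,  2.37475826e-01, -1.27435709e-04],
       [ 2.37475822e-01, -9.71392844e-01,  1.08503546e-03],
       [ 1.33879556e-04, -1.08425923e-03, -9.99999403e-01]]), 'contact_force': array([0.03948715, 1.46816543, 0.07997944]), 'gripper_width': 0.08549091072223443}
scene [[598.75068765   0.         313.39389926]
 [  0.         598.75068765 248.85435495]
 [  0.           0.           1.        ]] [1.53002598 0.1451885  0.79146701] [[-0.05258152  0.59310467 -0.80340652]
 [ 0.99837947  0.01368927 -0.05523623]
 [-0.02176282 -0.80500898 -0.59286332]]
top [[557.29851299   0.         311.71165687]
 [  0.         557.29851299 238.22815075]
 [  0.           0.           1.        ]] [0.46240625 0.05916933 1.1606447 ] [[ 0.00733667 -0.99859706  0.05244131]
 [-0.99978946 -0.00632024  0.01952176]
 [-0.01916293 -0.05257349 -0.99843318]]
```

View pics/scene0.png

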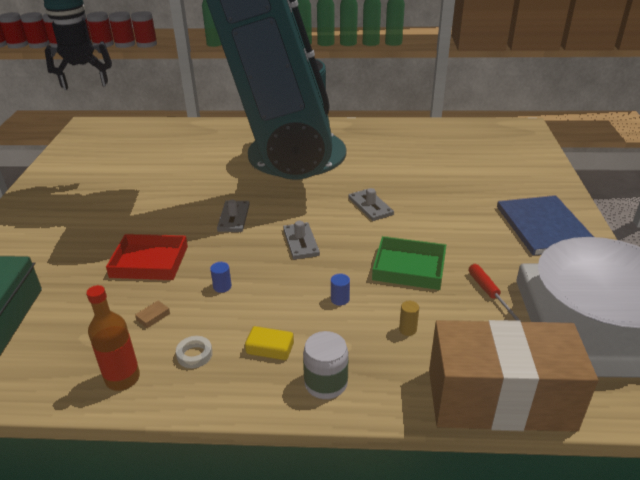

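View pics/top0.png

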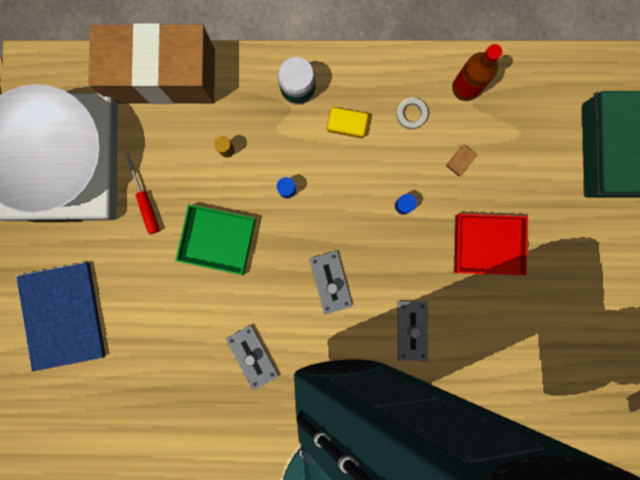

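The top view shows three gauges at (331,281), (413,330) and (252,356). The blue ferrules are at (287,187) and (405,204), the green tray at (217,239) and the red tray at (491,243). Next I'll measure all of these from both views.

```bash
cat > h.py <<'E'
import numpy as np,cv2
from rig import bot
def ray(d,uv):
    v=np.array(d['attitude'])@np.linalg.solve(np.array(d['K']),[uv[0],uv[1],1.]);return np.array(d['origin']),v/np.linalg.norm(v)
def onz(d,uv,z):
    o,v=ray(d,uv);return o+v*(z-o[2])/v[2]
def tri(d1,u1,d2,u2):
    o1,v1=ray(d1,u1);o2,v2=ray(d2,u2)
    t=np.linalg.lstsq(np.c_[v1,-v2],o2-o1,rcond=None)[0];a,b=o1+v1*t[0],o2+v2*t[1];return (a+b)/2,np.linalg.norm(a-b)
def proj(d,p):
    c=np.array(d['K'])@(np.array(d['attitude']).T@(np.asarray(p)-d['origin']));return c[:2]/c[2]
H={'blue':((105,150,60),(125,255,255)),'green':((50,150,30),(75,255,255)),'red':((0,200,60),(4,255,255))}
def blobs(d,c,amin=150):
    m=cv2.inRange(cv2.cvtColor(d['pixels'],cv2.COLOR_RGB2HSV),*H[c])
    return [k for k in cv2.findContours(m,0,1)[0] if cv2.contourArea(k)>amin]
E
python3 - <<'E'
from h import *
np.set_printoptions(precision=4,suppress=True)
S,T=bot.get_image('scene'),bot.get_image('top')
for c in H:
    for n,d in(('scene',S),('top',T)):
        for k in blobs(d,c):
            print(c,n,cv2.boundingRect(k),cv2.contourArea(k),cv2.minAreaRect(k))
for uv in((331,281),(413,330),(252,356)):
    p=onz(T,uv,.012);print('gauge',uv,p,np.hypot(*p[:2]))
# grey gauge contour
g=cv2.cvtColor(T['pixels'],cv2.COLOR_RGB2HSV)
m=cv2.inRange(g,(0,0,40),(180,50,255));m[:240]=0;m[:, :300]=0;m[320:]=0;m[:,362:]=0
ks=max(cv2.findContours(cv2.morphologyEx(m,3,np.ones((5,5))),0,1)[0],key=cv2.contourArea)
r=cv2.minAreaRect(ks);print(r);print([onz(T,q,.012) for q in cv2.boxPoints(r)])
a=cv2.resize(T['pixels'][240:325,290:375],None,fx=6,fy=6,interpolation=2)
b=cv2.resize(S['pixels'][180:270,220:400],None,fx=4,fy=4,interpolation=2)
c=np.zeros((600,800,3),np.uint8)
c[:240,:480]=cv2.resize(T['pixels'][240:400,200:440],(480,320))[80:,:] if 0 else cv2.resize(T['pixels'][240:400,200:440],(360,240)).copy() if 0 else cv2.resize(T['pixels'][240:400,180:500],(480,240))
c[240:600,:720]=b
c[:240,560:800]=cv2.resize(a,(240,240))
cv2.imwrite('pics/g1.png',c[:,:,::-1])
E
```

```text
blue top (18, 263, 85, 107) 6508.0 ((59.37788391113281, 316.1210021972656), (96.05591583251953, 71.04928588867188), 80.27242279052734)
blue top (396, 194, 21, 20) 279.5 ((405.4000549316406, 203.3000030517578), (16.994115829467773, 21.0190372467041), 63.43495178222656)
blue top (277, 178, 19, 19) 248.5 ((286.0, 187.0), (18.0, 18.0), 90.0)
green top (176, 205, 79, 70) 3878.5 ((215.21951293945312, 238.9755859375), (69.00492095947266, 58.38877487182617), 12.094757080078125)
green top (598, 92, 42, 101) 2542.0 ((618.5, 142.0), (100.0, 41.0), 90.0)
red scene (107, 235, 78, 43) 2128.5 ((145.47525024414062, 256.2879943847656), (76.6012191772461, 42.0114631652832), 1.1017061471939087)
red scene (22, 22, 24, 20) 299.5 ((33.61764907836914, 31.4705867767334), (22.070741653442383, 18.91777801513672), 75.96376037597656)
red scene (0, 22, 25, 21) 305.5 ((11.999999046325684, 31.500001907348633), (23.306306838989258, 18.52741050720215), 72.89727020263672)
red top (455, 214, 73, 61) 4068.0 ((490.8451843261719, 244.14483642578125), (72.25987243652344, 58.73405456542969), 1.9091525077819824)
red top (136, 191, 23, 43) 406.0 ((146.9499969482422, 211.84999084472656), (42.058292388916016, 11.384199142456055), 71.56504821777344)
red top (454, 70, 31, 28) 333.0 ((466.8459167480469, 86.52432250976562), (27.864635467529297, 21.027137756347656), 36.02737808227539)
red top (485, 45, 17, 17) 188.0 ((493.00006103515625, 52.50001907348633), (13.435027122497559, 17.677669525146484), 45.0)
gauge (331, 281) [0.435  0.0413 0.012 ] 0.43694754248103584
gauge (413, 330) [ 0.3366 -0.1264  0.012 ] 0.3595550256378234
gauge (252, 356) [0.2807 0.202  0.012 ] 0.345849127961229
((330.423095703125, 281.8846435546875), (57.88582229614258, 29.118322372436523), 74.74488067626953)
[array([0.4823, 0.0874, 0.012 ]), array([0.4985, 0.0296, 0.012 ]), array([ 0.3843, -0.0021,  0.012 ]), array([0.3682, 0.0553, 0.012 ])]
```

View pics/g1.png

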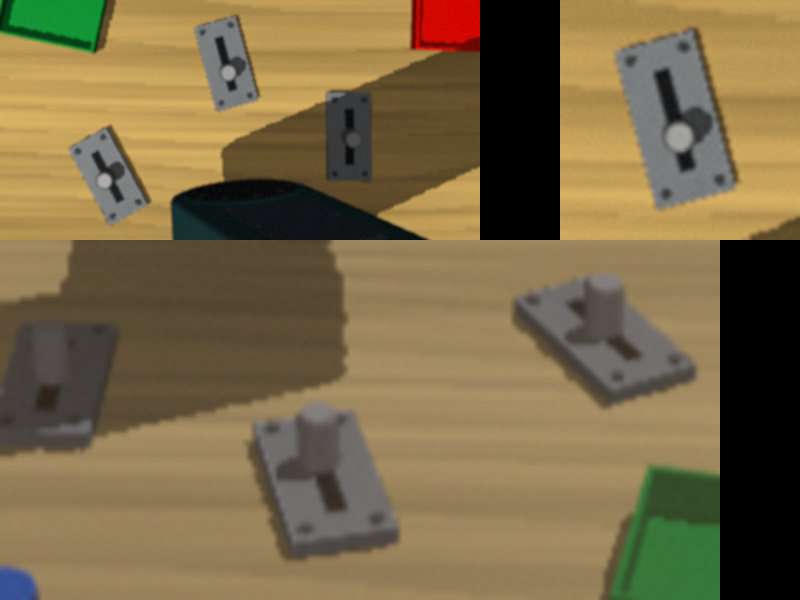

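The three gauge candidates in the top view are (331,281), (413,330) and (252,356), at ranges of 0.437, 0.360 and 0.346 m from the base. The one at (331,281) is farthest, so it is the real gauge. The crop confirms it has a plate, slot and pin, with the pin top at about (332.5,288.5) in the top view and (299.5,222.5) in the scene view.

Run:
```python
from h import *
np.set_printoptions(precision=4,suppress=True)
S,T=bot.get_image('scene'),bot.get_image('top')
hs=cv2.cvtColor(S['pixels'],cv2.COLOR_RGB2HSV)
print(hs[277,221],hs[290,340],hs[265,410],hs[250,150])
H['blue']=((105,110,40),(128,255,255));H['green']=((45,90,30),(80,255,255))
cen=lambda k:(lambda m:(m['m10']/m['m00'],m['m01']/m['m00']))(cv2.moments(k))
f=[(cen(k),cv2.boundingRect(k)) for k in blobs(S,'blue')]; f=[x for x in f if 200<x[0][0]<360 and x[0][1]>250]
t=[(cen(k),cv2.boundingRect(k)) for k in blobs(T,'blue')]; t=[x for x in t if 200<x[0][0]]
f.sort();t.sort(reverse=True);print(f,t)
for a,b in zip(f,t):
    p,e=tri(S,a[0],T,b[0]);print('ferrule centre',p,e,'range',np.hypot(*p[:2]))
    top=(a[0][0],a[1][1]);print(' top far edge z at x=cx-.0195:',[ (onz(S,top,z)[0]-p[0],z) for z in(.045,.05,.055)])
p,e=tri(S,(299.5,222.5),T,(332.5,288.5));print('pin top',p,e)
for c,i in(('green',0),('red',0)):
    s=max([k for k in blobs(S,c) if cv2.boundingRect(k)[1]>220],key=cv2.contourArea);u=max([k for k in blobs(T,c) if 150<cv2.boundingRect(k)[0]<580],key=cv2.contourArea)
    for n,d,k in(('S',S,s),('T',T,u)):
        q=cv2.approxPolyDP(cv2.convexHull(k),4,True)[:,0];print(c,n,q.tolist(),[onz(d,x,.03)[:2] for x in q])
```

```text
[117 106  91] [117 103  94] [ 62 139 121] [  3 219 165]
[((219.85185185185185, 268.83138401559455), (211, 262, 18, 19)), ((339.7746625129802, 280.1941848390446), (331, 274, 18, 14))] [((405.72098341909657, 203.472841623785), (396, 194, 21, 20)), ((285.93703703703704, 186.87962962962962), (277, 177, 19, 21))]
ferrule centre [ 0.5921 -0.1083  0.0459] 0.002815797145680505 range 0.6019219759063331
 top far edge z at x=cx-.0195: [(np.float64(-0.02373787333948274), 0.045), (np.float64(-0.01729641489049749), 0.05), (np.float64(-0.010854956441512242), 0.055)]
ferrule centre [0.624  0.1332 0.0477] 0.0006776514606139585 range 0.6380495295337885
 top far edge z at x=cx-.0195: [(np.float64(-0.0226192520130436), 0.045), (np.float64(-0.016398909806053075), 0.05), (np.float64(-0.01017856759906266), 0.055)]
pin top [0.4209 0.0391 0.0457] 0.0005959297657951495
green S [[418, 475], [430, 466], [484, 455], [639, 459], [639, 479]] [array([1.0324, 0.2503]), array([1.0174, 0.2687]), array([0.9963, 0.3485]), array([0.9946, 0.5679]), array([1.0269, 0.5558])]
green T [[188, 204], [254, 218], [242, 274], [176, 260]] [array([0.5904, 0.3351]), array([0.5624, 0.1993]), array([0.4482, 0.2223]), array([0.4756, 0.3575])]
red S [[184, 236], [184, 250], [173, 269], [147, 277], [108, 271], [126, 236]] [array([ 0.4566, -0.2167]), array([ 0.5087, -0.2047]), array([ 0.575 , -0.2126]), array([ 0.6025, -0.2596]), array([ 0.585 , -0.3465]), array([ 0.4594, -0.3475])]
red T [[456, 216], [526, 216], [526, 274], [455, 271]] [array([ 0.5687, -0.2108]), array([ 0.5695, -0.3516]), array([ 0.4525, -0.3501]), array([ 0.4575, -0.2081])]
```

Request:
drive_tool(rows=[[[38,-19,8,-0.145],[76,-38,16,-0.29],[114,-57,24,-0.435],[152,-76,32,-0.58],[190,-95,40,-0.725],[228,-114,48,-0.87],[266,-133,56,-1.015],[304,-152,64,-1.16],[342,-171,72,-1.305],[380,-190,80,-1.45]]], grip=0, grip_force=20)

```text
clock: 1.3
tcp_pos: [0.4499, -0.2337, 0.3245]
tool_rot: [[-0.125, 0.992, 0.0], [0.992, 0.125, -0.0], [-0.0, 0.0, -1.0]]
contact_force: [-0.2, -0.5, 0.2]
gripper_width: 0.0853
finger_force: 0.0
```

Request:
drive_tool(rows=[[[11,16,4,-0.145],[22,32,8,-0.29],[33,48,12,-0.435],[44,64,16,-0.58],[55,80,20,-0.725],[66,96,24,-0.87],[77,112,30,-1.015],[88,128,40,-1.16],[98,143,52,-1.305],[107,157,65,-1.45]]])

```text
clock: 2.3
tcp_pos: [0.5925, -0.1096, 0.2593]
tool_rot: [[-1.0, -0.004, 0.0], [-0.004, 1.0, -0.0], [-0.0, -0.0, -1.0]]
contact_force: [0.1, -0.3, -0.8]
gripper_width: 0.0855
finger_force: 0.0
```

Run:
```python
from h import *
S,T=bot.get_image('scene'),bot.get_image('top')
o=bot.get_obs();p=np.array(o['tcp_pos']);print(p,o['q'][5])
a=cv2.resize(S['pixels'][190:310,150:290],(560,480))
cv2.imwrite('pics/a1.png',a[:,:,::-1])
for h in(.155,.173): print('tool pt',proj(S,p-[0,0,h]))
```

```text
[ 0.59244087 -0.10913935  0.25797162] -18.358492201547243
tool pt [216.80252353 246.14317997]
tool pt [217.86926166 253.48189288]
```

View pics/a1.png

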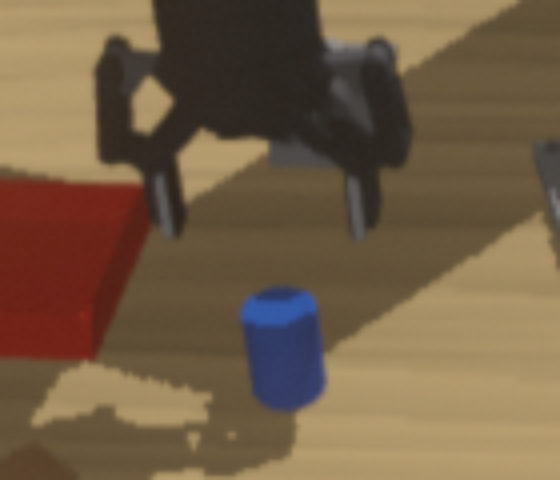

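The crop shows ferrule_a at crop (282,350), centred between the two pads, so I'll go down and grip it.

Request:
drive_tool(rows=[[[0,0,20,0],[0,0,40,0],[0,0,54,0],[0,0,63,0],[0,0,63,0]]])

```text
clock: 2.9
tcp_pos: [0.5914, -0.1105, 0.1962]
tool_rot: [[-1.0, 0.004, -0.001], [0.004, 1.0, 0.0], [0.001, 0.0, -1.0]]
contact_force: [-0.5, 0.5, -0.0]
gripper_width: 0.0853
finger_force: 0.0
```

Request:
drive_tool(rows=[[[0,0,0,0],[0,0,0,0],[0,0,0,0],[0,0,0,0],[0,0,0,0],[0,0,0,0],[0,0,0,0],[0,0,0,0]]], grip=1, grip_force=30)

```text
clock: 3.7
tcp_pos: [0.5921, -0.1103, 0.1973]
tool_rot: [[-1.0, 0.002, 0.001], [0.002, 1.0, -0.0], [-0.001, -0.0, -1.0]]
contact_force: [-0.1, 0.1, 6.7]
gripper_width: 0.0364
finger_force: 29.4
```

Request:
drive_tool(rows=[[[0,0,-20,0],[0,0,-50,0],[0,0,-80,0],[0,0,-80,0]]])

```text
clock: 4.1
tcp_pos: [0.5927, -0.1105, 0.2804]
tool_rot: [[-1.0, 0.002, 0.005], [0.002, 1.0, -0.002], [-0.005, -0.002, -1.0]]
contact_force: [0.6, -1.0, -0.6]
gripper_width: 0.0362
finger_force: 30.3
```

Run:
```python
from h import *
S,T=bot.get_image('scene'),bot.get_image('top')
o=bot.get_obs();p=np.array(o['tcp_pos']);print(p,o['contact_force'],o['gripper_width'],o['finger_force'])
a=cv2.resize(S['pixels'][170:270,160:280],(576,480),interpolation=2)
cv2.imwrite('pics/a2.png',a[:,:,::-1])
```

```text
[ 0.59192033 -0.11027234  0.27693281] [-1.3094007   0.89000583 -0.96514587] 0.036449034497415024 30.26804101820744
```

View pics/a2.png

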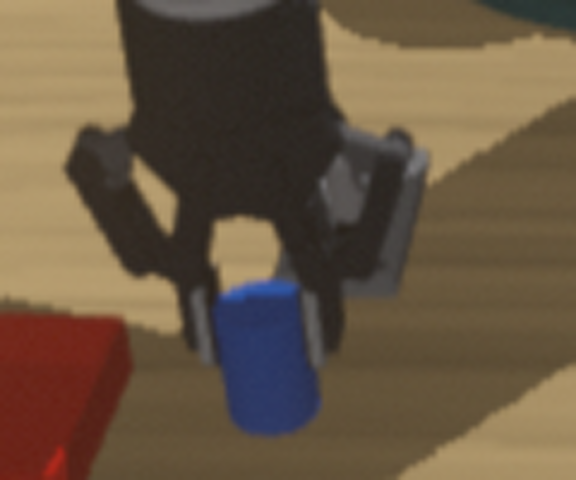

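The picture shows ferrule_a held upright between the pads, at crop (265,360). Next I'll carry it over the pin.

Request:
drive_tool(rows=[[[22,19,0,0],[48,42,0,0],[78,68,0,0],[108,94,0,0],[135,118,0,0],[155,136,0,0],[167,145,5,0],[171,149,10,0],[171,149,10,0]]])

```text
clock: 5.1
tcp_pos: [0.4206, 0.0393, 0.2656]
tool_rot: [[-1.0, 0.001, -0.002], [0.001, 1.0, 0.0], [0.002, 0.0, -1.0]]
contact_force: [0.1, 0.2, -0.8]
gripper_width: 0.0364
finger_force: 30.3
```

Run:
```python
from h import *
S,T=bot.get_image('scene'),bot.get_image('top')
o=bot.get_obs();p=np.array(o['tcp_pos']);print(p,o['contact_force'],o['gripper_width'],o['tool_rot'])
a=cv2.resize(S['pixels'][180:270,255:355],(660,594),interpolation=2)
cv2.imwrite('pics/p1.png',a[:,:,::-1])
H['blue']=((105,80,30),(130,255,255))
for n,d,z in(('S',S,p[2]-.197),('T',T,0)):
  for k in blobs(d,'blue',30):
    x,y,w,h=cv2.boundingRect(k)
    if 260<x<360: print(n,(x,y,w,h),cv2.minAreaRect(k))
for z in(p[2]-.197,p[2]-.145): print('expected axis pt',proj(S,[p[0],p[1],z]),'front rim',proj(S,[p[0]+.0195,p[1],z]))
print('pin top',proj(S,[.4209,.0391,.046]),'pin base',proj(S,[.4209,.0391,.012]))
```

```text
[0.42172388 0.03869367 0.26633875] [ 0.48417359 -0.25801912 -0.79756106] 0.03617458017964641 [[-9.99997982e-01  1.97167978e-03 -3.84216842e-04]
 [ 1.97170326e-03  9.99998054e-01 -6.07497893e-05]
 [ 3.84096315e-04 -6.15072284e-05 -9.99999924e-01]]
S (331, 274, 19, 31) ((340.0, 289.0), (30.0, 18.0), 90.0)
S (290, 190, 17, 28) ((298.0, 203.5), (27.0, 16.0), 90.0)
T (277, 177, 19, 21) ((286.0, 187.0), (20.0, 18.0), 90.0)
expected axis pt [298.77779401 213.82811281] front rim [298.13374371 218.70001972]
expected axis pt [297.90566219 193.6179046 ] front rim [297.23538305 198.35958013]
pin top [299.36374856 222.39266212] pin base [299.89783074 234.84349718]
```

View pics/p1.png

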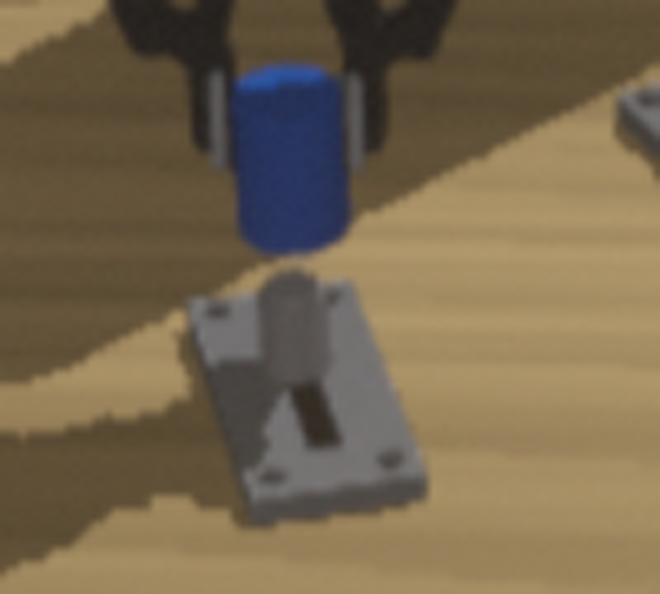

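The crop shows the rim at crop (295,254) and the pin top at crop (292,280), lined up to about 1 mm. I'll lower it gently.

Request:
drive_tool(rows=[[[0,-0.5,10,0],[0,-0.5,18,0],[0,-0.5,22,0],[0,-0.5,25,0],[0,-0.5,28,0],[0,-0.5,31,0],[0,-0.5,31,0]]])

```text
clock: 5.9
tcp_pos: [0.4211, 0.0385, 0.2354]
tool_rot: [[-1.0, 0.002, -0.0], [0.002, 1.0, 0.0], [0.0, 0.0, -1.0]]
contact_force: [-0.0, -0.1, 0.0]
gripper_width: 0.037
finger_force: 30.3
```

Request:
drive_tool(rows=[[[0,0,2,0],[0,0,4,0],[0,0,6,0],[0,0,8,0],[0,0,8,0]]])

```text
clock: 6.4
tcp_pos: [0.4217, 0.0387, 0.2287]
tool_rot: [[-1.0, 0.002, 0.003], [0.002, 1.0, 0.001], [-0.003, 0.001, -1.0]]
contact_force: [-4.0, 3.1, 23.6]
gripper_width: 0.0363
finger_force: 31.8
```

Force rises at a rim height of about 32 mm, which is 20 mm above the plate. To rule out a jam, I'll back off, shift to relieve the side force, and try again gently.

Request:
drive_tool(rows=[[[0.7,0.5,-3,0],[0.7,0.5,-3,0],[0.7,0.5,-2,0],[0.7,0.5,-1,0],[0.7,0.5,-0.5,0],[0.7,0.5,-0.5,0]]])

```text
clock: 7.0
tcp_pos: [0.4208, 0.039, 0.2288]
tool_rot: [[-1.0, 0.002, 0.001], [0.002, 1.0, -0.0], [-0.001, -0.0, -1.0]]
contact_force: [-4.7, 1.5, 18.7]
gripper_width: 0.0367
finger_force: 31.7
```

Run:
```python
from h import *
S=bot.get_image('scene')
o=bot.get_obs();p=np.array(o['tcp_pos']);print(p,o['contact_force'],o['gripper_width'])
H['blue']=((105,80,30),(130,255,255))
for k in blobs(S,'blue',30):
    x,y,w,h=cv2.boundingRect(k)
    if 260<x<360: print((x,y,w,h))
for z in(.012,.032): print('front rim',z,proj(S,[p[0]+.0195,p[1],z]))
```

```text
[0.42073437 0.03901044 0.22874402] [-3.42097511  0.99476956 19.13623791] 0.036393536149235295
(331, 274, 19, 31)
(290, 204, 18, 29)
front rim 0.012 [299.24892939 239.79148162]
front rim 0.032 [298.92728025 232.47176324]
```

The rim stopped at row 233, about z 31 mm, again 20 mm above the plate. So ferrule_a is the wrong one and goes in the red tray.

Request:
drive_tool(rows=[[[0,0,-12,0],[0,0,-30,0],[-3,-10,-40,0],[-13,-45,-42,0],[-26,-90,-42,0],[-39,-135,-42,0],[-52,-180,-42,0],[-64,-225,-42,0],[-76,-265,-42,0],[-85,-297,-42,0]]])

```text
clock: 8.05
tcp_pos: [0.5052, -0.2606, 0.2696]
tool_rot: [[-1.0, 0.003, -0.0], [0.003, 1.0, -0.0], [0.0, -0.0, -1.0]]
contact_force: [0.3, 1.3, -0.9]
gripper_width: 0.0363
finger_force: 30.6
```

Request:
drive_tool(rows=[[[-5,-17,0,0],[-6,-22,15,0],[-6,-22,35,0],[-6,-22,50,0],[-6,-22,58,0],[-6,-22,62,0],[-6,-22,62,0]]])

```text
clock: 8.75
tcp_pos: [0.5109, -0.2801, 0.208]
tool_rot: [[-1.0, 0.002, -0.0], [0.002, 1.0, 0.0], [0.0, 0.0, -1.0]]
contact_force: [-0.4, -0.5, -0.3]
gripper_width: 0.0361
finger_force: 30.6
```

Request:
drive_tool(rows=[[[0,0,2,0],[0,0,4,0],[0,0,5.5,0],[0,0,6.5,0],[0,0,6.5,0]]])

```text
clock: 9.25
tcp_pos: [0.5108, -0.2801, 0.2016]
tool_rot: [[-1.0, 0.002, -0.0], [0.002, 1.0, 0.0], [0.0, 0.0, -1.0]]
contact_force: [-0.3, -0.1, -0.5]
gripper_width: 0.0368
finger_force: 30.6
```

Request:
drive_tool(rows=[[[0,0,1,0],[0,0,2,0],[0,0,2.5,0],[0,0,2.5,0]]])

```text
clock: 9.65
tcp_pos: [0.5109, -0.2802, 0.2008]
tool_rot: [[-1.0, 0.002, 0.001], [0.002, 1.0, -0.001], [-0.001, -0.001, -1.0]]
contact_force: [-6.8, 4.4, 24.1]
gripper_width: 0.0366
finger_force: 32.3
```

Request:
drive_tool(rows=[[[0,0,-0.5,0],[0,0,-0.5,0],[0,0,-0.5,0],[0,0,-0.5,0],[0,0,-0.5,0]]], grip=0.3)

```text
clock: 10.15
tcp_pos: [0.5109, -0.2801, 0.1995]
tool_rot: [[-1.0, 0.002, -0.0], [0.002, 1.0, 0.0], [0.0, 0.0, -1.0]]
contact_force: [-0.3, 0.2, 0.6]
gripper_width: 0.0598
finger_force: 0.0
```

Request:
drive_tool(rows=[[[0,0,-15,0],[0,0,-45,0],[0,0,-75,0],[0,0,-85,0]]])

```text
clock: 10.55
tcp_pos: [0.5113, -0.2804, 0.2873]
tool_rot: [[-1.0, 0.002, 0.003], [0.002, 1.0, -0.002], [-0.003, -0.002, -1.0]]
contact_force: [1.1, 0.5, -0.4]
gripper_width: 0.0597
finger_force: 0.0
```

Run:
```python
from h import *
S=bot.get_image('scene');o=bot.get_obs();print(o['tcp_pos'],o['gripper_width'])
H['blue']=((105,80,30),(130,255,255))
for k in blobs(S,'blue',30):
    x,y,w,h=cv2.boundingRect(k)
    if 100<x<360 and y>150: print((x,y,w,h))
print('front rim',proj(S,[.511+.0195,-.28,.004]),'back top',proj(S,[.511-.019,-.28,.056]))
cv2.imwrite('pics/r1.png',cv2.resize(S['pixels'][170:300,80:260],(720,520))[:,:,::-1])
```

```text
[ 0.51134806 -0.28048509  0.2874687 ] 0.05957682203656721
(331, 274, 19, 31)
(139, 237, 20, 28)
front rim [149.14108592 265.18400933] back top [149.56731333 235.23532734]
```

View pics/r1.png

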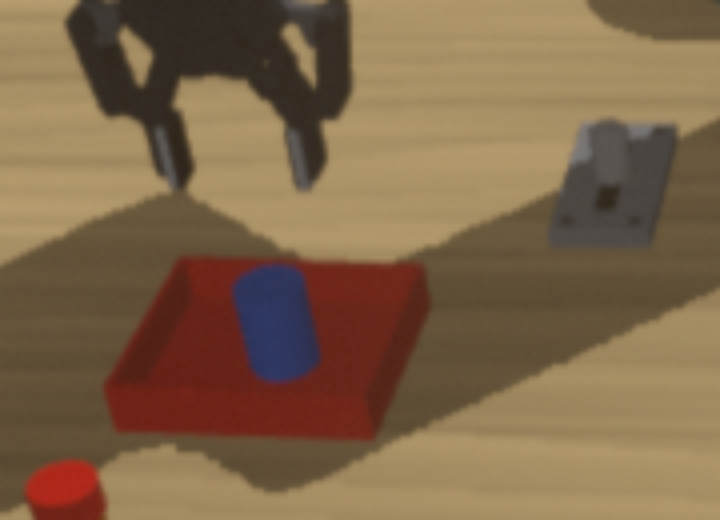

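ferrule_a stands upright in the red tray at crop (277,325). Now for ferrule_b.

Request:
drive_tool(rows=[[[-6,23,0,0],[-17,63,0,0],[-30,110,0,0],[-43,158,0,0],[-56,206,0,0],[-69,254,0,0],[-82,302,0,0],[-95,348,5,0],[-106,388,15,0],[-113,413,25,0]]], grip=0)

```text
clock: 11.6
tcp_pos: [0.6247, 0.1356, 0.258]
tool_rot: [[-1.0, -0.0, -0.001], [-0.0, 1.0, 0.0], [0.001, 0.0, -1.0]]
contact_force: [0.1, -0.8, -0.2]
gripper_width: 0.0854
finger_force: 0.0
```

Run:
```python
from h import *
S=bot.get_image('scene');o=bot.get_obs();p=np.array(o['tcp_pos']);print(p,o['gripper_width'])
H['blue']=((105,80,30),(130,255,255))
for k in blobs(S,'blue',30):
    x,y,w,h=cv2.boundingRect(k)
    if 300<x<360 and y>150:
        print((x,y,w,h),'front rim x,y',onz(S,(x+w/2-.5,y+h-.5),0),'back top',onz(S,(x+w/2-.5,y),.052))
```

```text
[0.6248426  0.13770305 0.25618729] 0.08511725511597837
(331, 274, 19, 31) front rim x,y [0.64152352 0.13382511 0.        ] back top [0.6100671  0.13305648 0.052     ]
```

Request:
drive_tool(rows=[[[1,0,0,0],[1,0,20,0],[1,0,40,0],[1,0,52,0],[1,0,60,0],[1,0,60,0]]])

```text
clock: 12.25
tcp_pos: [0.6233, 0.1321, 0.1989]
tool_rot: [[-1.0, 0.002, -0.001], [0.002, 1.0, -0.0], [0.001, -0.0, -1.0]]
contact_force: [-0.3, 0.6, 0.5]
gripper_width: 0.0855
finger_force: 0.0
```

Request:
drive_tool(rows=[[[0,0,0,0],[0,0,0,0],[0,0,0,0],[0,0,0,0],[0,0,0,0],[0,0,0,0],[0,0,0,0],[0,0,0,0]]], grip=1, grip_force=30)

```text
clock: 13.05
tcp_pos: [0.6238, 0.1327, 0.2004]
tool_rot: [[-1.0, 0.002, 0.001], [0.002, 1.0, -0.0], [-0.001, -0.0, -1.0]]
contact_force: [-1.7, -0.7, 5.2]
gripper_width: 0.0369
finger_force: 30.0
```

Request:
drive_tool(rows=[[[0,0,-20,0],[0,0,-55,0],[15,-7,-70,0],[50,-23,-70,0],[90,-42,-70,0],[130,-60,-70,0],[165,-76,-70,0],[190,-88,-70,0],[203,-94,-70,0],[203,-94,-70,0]]])

```text
clock: 14.05
tcp_pos: [0.4196, 0.0387, 0.27]
tool_rot: [[-1.0, 0.003, 0.0], [0.003, 1.0, -0.0], [-0.0, -0.0, -1.0]]
contact_force: [0.6, 0.3, -0.4]
gripper_width: 0.0368
finger_force: 30.4
```

Run:
```python
from h import *
S=bot.get_image('scene')
o=bot.get_obs();p=np.array(o['tcp_pos']);print(p,o['contact_force'],o['gripper_width'])
cv2.imwrite('pics/p2.png',cv2.resize(S['pixels'][180:270,255:355],(660,594),interpolation=2)[:,:,::-1])
H['blue']=((105,80,30),(130,255,255))
for k in blobs(S,'blue',30):
    x,y,w,h=cv2.boundingRect(k)
    if 260<x<360: print((x,y,w,h))
print('front rim',proj(S,[p[0]+.0195,p[1],p[2]-.2]))
```

```text
[0.42080619 0.03890963 0.27009716] [-0.5670983  -0.88694229 -0.86361597] 0.03669841147742636
(290, 189, 17, 29)
front rim [298.2500969  218.17951048]
```

View pics/p2.png

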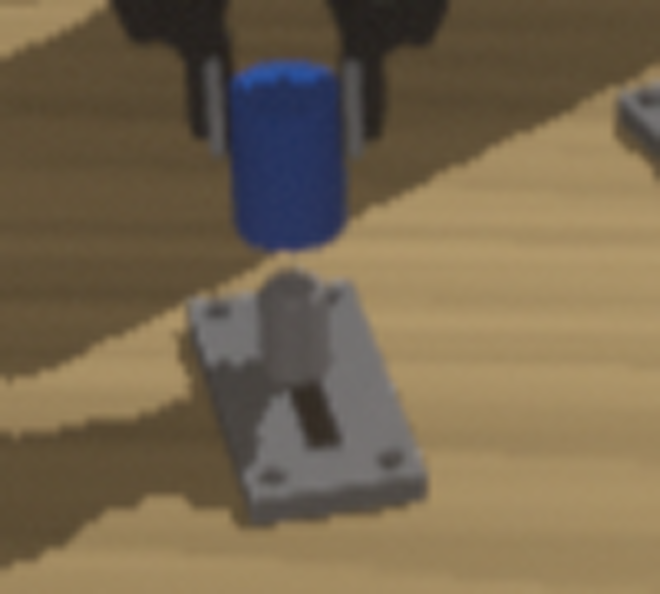

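ferrule_b hangs straight above the pin, with its rim at crop (290,250) and the pin top at crop (291,280). I'll lower it.

Request:
drive_tool(rows=[[[0,0,10,0],[0,0,18,0],[0,0,22,0],[0,0,25,0],[0,0,28,0],[0,0,31,0],[0,0,33,0],[0,0,33,0]]])

```text
clock: 14.9
tcp_pos: [0.4204, 0.039, 0.2365]
tool_rot: [[-1.0, 0.002, -0.0], [0.002, 1.0, 0.0], [0.0, 0.0, -1.0]]
contact_force: [0.1, 0.4, -0.9]
gripper_width: 0.0367
finger_force: 30.4
```

Request:
drive_tool(rows=[[[0,0,2,0],[0,0,4,0],[0,0,6,0],[0,0,8,0],[0,0,8,0]]])

```text
clock: 15.4
tcp_pos: [0.4203, 0.039, 0.2284]
tool_rot: [[-1.0, 0.002, -0.0], [0.002, 1.0, 0.0], [0.0, 0.0, -1.0]]
contact_force: [0.1, -0.0, -0.7]
gripper_width: 0.0367
finger_force: 30.4
```

Request:
drive_tool(rows=[[[0,0,3,0],[0,0,6,0],[0,0,9,0],[0,0,12,0],[0,0,14,0],[0,0,14,0]]])

```text
clock: 16.0
tcp_pos: [0.4204, 0.039, 0.2144]
tool_rot: [[-1.0, 0.002, -0.0], [0.002, 1.0, 0.0], [0.0, 0.0, -1.0]]
contact_force: [0.2, 0.1, -0.6]
gripper_width: 0.0369
finger_force: 30.4
```

Request:
drive_tool(rows=[[[0,0,1,0],[0,0,2,0],[0,0,2.7,0],[0,0,2.7,0]]])

```text
clock: 16.4
tcp_pos: [0.4204, 0.039, 0.2124]
tool_rot: [[-1.0, 0.002, 0.0], [0.002, 1.0, -0.0], [-0.0, -0.0, -1.0]]
contact_force: [-2.0, 0.5, 9.1]
gripper_width: 0.0369
finger_force: 31.3
```

It seated on the plate with the rim at 12 mm, so ferrule_b is the good one and goes in the green tray.

Request:
drive_tool(rows=[[[0,0,-12,0],[0,0,-35,0],[0,0,-55,0],[-9,22,-57,0],[-25,62,-57,0],[-43,105,-57,0],[-61,148,-57,0],[-78,191,-57,0],[-91,224,-57,0],[-98,240,-57,0]]])

```text
clock: 17.4
tcp_pos: [0.5195, 0.2816, 0.2686]
tool_rot: [[-1.0, -0.0, 0.0], [-0.0, 1.0, 0.0], [-0.0, 0.0, -1.0]]
contact_force: [0.3, -0.3, -0.9]
gripper_width: 0.0368
finger_force: 30.4
```

Request:
drive_tool(rows=[[[0,0,0,0],[0,0,15,0],[0,0,38,0],[0,0,52,0],[0,0,58,0],[0,0,61,0],[0,0,61,0]]])

```text
clock: 18.1
tcp_pos: [0.5189, 0.2785, 0.2082]
tool_rot: [[-1.0, 0.002, 0.0], [0.002, 1.0, 0.0], [-0.0, 0.0, -1.0]]
contact_force: [0.8, 0.7, -1.2]
gripper_width: 0.0371
finger_force: 30.4
```

Request:
drive_tool(rows=[[[0,0,1.5,0],[0,0,3,0],[0,0,4,0],[0,0,4.6,0],[0,0,4.6,0]]])

```text
clock: 18.6
tcp_pos: [0.5189, 0.2789, 0.2044]
tool_rot: [[-1.0, 0.002, 0.001], [0.002, 1.0, 0.0], [-0.001, 0.0, -1.0]]
contact_force: [-2.6, -1.7, 12.0]
gripper_width: 0.037
finger_force: 31.6
```

Request:
drive_tool(rows=[[[0,0,-0.3,0],[0,0,-0.3,0],[0,0,-0.3,0],[0,0,-0.3,0],[0,0,-0.3,0]]], grip=0.3)

```text
clock: 19.1
tcp_pos: [0.5189, 0.2789, 0.2036]
tool_rot: [[-1.0, 0.002, -0.0], [0.002, 1.0, -0.0], [0.0, -0.0, -1.0]]
contact_force: [-0.2, -0.0, -0.3]
gripper_width: 0.0597
finger_force: 0.0
```

Request:
drive_tool(rows=[[[0,0,-15,0],[0,0,-45,0],[0,0,-85,0],[0,0,-120,0],[0,0,-120,0]]])

```text
clock: 19.6
tcp_pos: [0.5197, 0.2792, 0.3281]
tool_rot: [[-1.0, 0.002, 0.006], [0.002, 1.0, 0.002], [-0.006, 0.002, -1.0]]
contact_force: [-0.1, -0.7, -0.6]
gripper_width: 0.06
finger_force: 0.0
```

Run:
```python
from h import *
S=bot.get_image('scene');o=bot.get_obs();print(o['tcp_pos'],o['gripper_width'],o['contact_force'])
cv2.imwrite('pics/end.png',S['pixels'][:,:,::-1])
```

```text
[0.51928917 0.27902531 0.32558295] 0.05970624636271306 [-0.09555604  0.53778785 -0.38953791]
```

View pics/end.png

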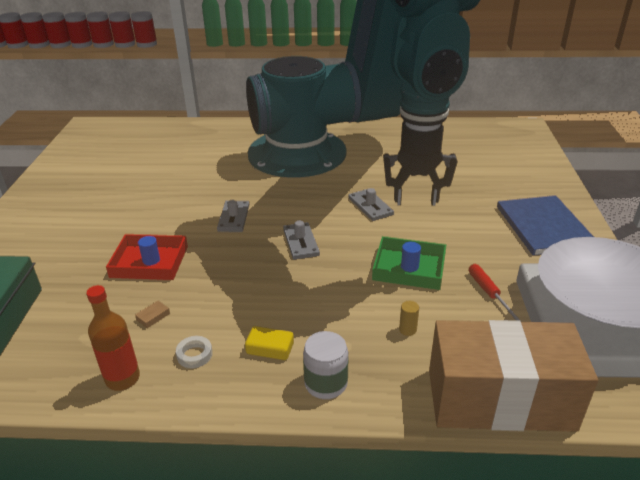

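Both ferrules stand upright, one in the red tray at (149,250) and one in the green tray at (411,257). The other goods haven't moved and the gripper is clear.

```bash
python3 -c "
from rig import bot
print(bot.job_done())"
```

```text
the job is handed in; nothing more can be done
None
```

The job is handed in: ferrule_b went all the way down to the plate and stands upright in the green tray, and ferrule_a stopped about 20 mm above it and stands upright in the red tray.

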